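Bench dog down, board home

ROBOT

A 6-joint arm with a two-finger parallel gripper is mounted at the origin on the work surface; the furniture and walls round the work are solid. World frame = base frame: x ahead of the robot, y to its left, z up, the work surface at z = 0. Lengths are in m, angles in rad, forces in N, time in s.
With the tool pointing down it reaches from about 0.35 to 0.775 m from the base axis. Payload 5.5 kg.
Tool frame: the origin (TCP) lies midway between the tips of the shut fingers; the grasp point (between the pads) lies 19 mm behind it; z points along the fingers, y is the line along which they close (so a half turn about z gives the same grasp; the last joint's range is limited). The gripper opens to 85 mm and grips with 20 to 120 N. Pads are 22 mm wide; open, the fingers measure 114 mm over their backs; the gripper's body (76 mm by 85 mm) begins 54 mm behind the grasp point. The pads swing forward as they close: fully open they stand 13 mm farther back than shut.
Start: joints at [1.202, 0.313, 0.046, 1.304, 0, 1.431], TCP at [0.13, 0.56, 0.231] pointing down, gripper open.
Joint ranges: [-2.76, 2.76], [-0.86, 1.69], [-1.03, 1.26], [-2.2, 2.34], [-1.47, 1.5], [-3.14, 3.14]. Speed limits (rad/s): [2.57, 2.57, 3.14, 3.14, 3.14, 3.14].

INTERFACE

Orientations are given as a unit quaternion [w, x, y, z].
In Python, from workcell import env gives the robot as it stands.
- The arm moves only by the tool move_arm, never from a script. Its argument "targets" is a list of rows, each a list of 3 entries, a list of its own where there are three numbers: the shift along the tool's x, y, z in mm, then the turn, a rotation vector about the tool's x, y, z in units of 10 degrees (1.0 is 10 degrees), then the closure, from -1 (fully open) to 1 (shut). In form: [[[dx, dy, dz], [ax, ay, az], gripper], ...]. A call has 1 to 5 rows; each row is the pose to reach, as a shift and turn from the pose commanded when the call began, along the tool's axes at that moment; what a row does not reach only later rows make up. A row lasts 1/8 s, in which the tool goes at most 62.5 mm and 10.7 degrees, less where a joint would pass 70% of its speed; a pose out of reach is approached as far as the arm can. A call with a gripper value outside its range is refused whole. The fingers move at their own pace and stop on an object; "squeeze" is the grip in N (left out, the last holds). Time passes only in rows, so rows that repeat a pose let the fingers close. It gives the time, the measured TCP pose, the force, the opening and the grip force at its end, in the units of the state.
- env.get_state(): the state, without advancing time (a new reading comes with each control period).
- env.read_camera(name): name is "scene" or "top" or "wrist"; returns a dict with "pixels" (400x640x3 uint8, red, green, blue), "fovy" (degrees; the focal length in pixels is half the picture's height over the tangent of half this angle, whatever the lens; pixels are square), "cx", "cy" (the principal point, pixels), "extrinsics" (4x4, takes a point from world to camera coordinates); the wrist camera has in their place "mount" (4x4, takes a point from camera to tool coordinates, whose origin is the TCP and whose axes are the flange's). Camera axes: x right, y up, looking along -z (the intrinsics and any distortion apply to the point x, -y, -z); pixel columns grow to the right and rows downward; lengths in m; the calibration is good to about 2 mm. A picture is of the moment at which its call begins: read the wrist's pose just before it. There is no depth.
- env.hand_in(): hands the job in; it is judged then, once.
Trained networks look in a picture, given as the dict that the camera call returned (one of the last four; its "shot" number tells which), for a name from the list of things; names that differ only in an ending like _2 or _b are one class to them, and where a whole thing is asked for, a point or a joint stands for the part that bears it (a point fixed in the world has none). Each returns a list of dicts, best first, with "confidence" (0 to 1); they miss things now and then, are a little off and sometimes report something else, mostly with a low value. They report only what shows in the picture. A call takes as long as a camera call.
- env.spot_in(thing, picture): "centre" ([x, y, z] in m, in world coordinates, good to about 4 mm: the middle of the surface that is visible of it).
- env.regions_of(thing, picture): "mask" (400x640 bool, what is visible of it).
- env.landmark_of(thing, picture): "centre" ([x, y, z] in m, in world coordinates, good to about 4 mm: a listed point, or the origin of a listed thing).
The state is a dict: "clock": time; "joint_pos": joint angles; "qvel": joint speeds; "tau": joint torques, N m; "tcp_pos": TCP position; "orientation": TCP orientation; "wrist_force": force on the tool from outside, world axes, zero at the start; "ft_torque": the same for the moment, N m; "finger_gap": finger opening in m; "grip_force": force on a finger pad.
Only numpy, scipy, OpenCV 4.12 (cv2) and the standard library are available. Lean on these libraries where they do the work, as an engineer would, in place of code of your own. Each camera call takes 0.05 s, during which the arm holds its last target. There are 200 camera calls.

TASK

The pine board on the planing board is to be planed across the grain, but one of the three bench dogs in the row stands above the board's face, where the plane would strike it. With the fingers only, gently press that dog down until it stands about level with the other two, not right down, and gently push the board up snug against the row of dogs so that its long edge touches all three. Lift nothing, leave the other two dogs at their height and the rest of the bench undisturbed, and draw back clear.

Things in the scene. Friction and masses are not known exactly. Their poses are not given: they have to be found in the camera images.
- deck: planing board: pale plank 200 x 240 mm (its x by y) on two bearers, fixed to the bench; its working top is 60 mm above its origin, the centre of its underside. Its x axis points away from the robot, to the edge where three bench dogs stand in a row 72 mm from its centre, in holes 48 mm apart along its y. Four empty 25 mm holes lie near its corners
- high_dog: the bench dog that stands too high; origin at the centre of its flat top. The three dogs are alike: upright aluminium pins 24.4 mm in diameter. This one, in any of the three holes, starts with its top 27 to 35 mm above the planing board's top. It slides only up and down, stiffly: a push of about 6 N moves it, it does not spring back and stays where it is left. It can be pushed too far down
- dog_b: the second bench dog, origin at the centre of its flat top, which stands rightly 8 to 10 mm above the planing board's top
- dog_c: the third bench dog, origin at the centre of its flat top, which also stands rightly 8 to 10 mm above the planing board's top
- board: the work: loose pine board 110 x 170 x 16 mm (its x, y, z), about 0.2 kg, flat on the planing board, slightly askew, its middle 20 to 36 mm short of the dogs, on the robot's side of them; origin at the centre of its underside, x axis towards the dogs. Seated, it lies square with its far long edge against all three dogs, its origin about 5 mm to the planing board's +x of centre
- board_edge (a point): middle of the board's far long edge, at its upper face: x +55, y 0, z +16 mm in the board's own frame
- chisel: chisel with a yellow handle, 25 mm thick and 210 mm long, lying on the bench; origin at the centre of its underside. To be left alone
- duct_tape: roll of grey tape lying flat, 112 mm across and 48 mm high; origin at the centre of its underside. To be left alone
- sanding_block: brown cork sanding block, 64 x 112 x 28 mm; origin at the centre of its underside. To be left alone
- tin_small: small food tin, 76 mm across and 58 mm high; origin at the centre of its underside. To be left alone
- jar_screws: glass jar of screws with a lid, 89 mm across and 137 mm high; origin at the centre of its underside. To be left alone

How it is judged:
At the end, for the whole second after the job is handed in: High dog 4.5 to 13.5 mm above the planing board (the others 8 to 10); board flat, at rest, middle of its far edge within 3 mm of the line of the dogs' faces, square to 0.03 rad, within 25 mm of centre sideways; other dogs within 3 mm of their heights (z of high_dog in the frame of deck between 0.0645 and 0.0735 m and x of board_edge in the frame of deck above 0.0568 m and angle between the x axis of board and the x axis of deck, either way round below 0.03 rad and y of board in the frame of deck between -0.025 and 0.025 m and z of board in the frame of deck between 0.0575 and 0.0625 m and angle between board's own z axis and vertical below 0.03 rad and linear speed of board below 0.005 m/s and distance of each of dog_b, dog_c from where it was at the start of the episode below 0.003 m); the robot touches nothing.
It fails at once if the board is lifted off the planing board or the high dog pulled upwards (z of board in the frame of deck above 0.07 m or z of high_dog in the frame of deck above 0.098 m).
It fails at once if the high dog is pressed with more than 30 N, or with the arm or the gripper's body instead of the fingers (contact force between the fingers and high_dog above 30 N or contact force between the arm and high_dog above 3 N).
It fails at once if the board is pushed with more than 30 N, or with the arm or the gripper's body instead of the fingers (contact force between the fingers and board above 30 N or contact force between the arm and board above 3 N).
It fails at once if another dog is moved up or down (distance of any of dog_b, dog_c from where it was at the start of the episode above 0.004 m).
It fails at once if something else on the bench is disturbed (distance of any of chisel, duct_tape, sanding_block, tin_small, jar_screws from where it was at the start of the episode above 0.015 m).
It also fails if it takes over 42 s, if anything falls off the work surface, if the arm or the gripper's body presses on something with over 40 N, if the wrist force passes 120 N, or if a joint passes its speed limit or range.

## Working session

There is one attempt and no reset: what is moved stays moved. The work goes in short steps, Python scripts to look and compute and a tool call to move; the robot and the scene stay as the last step left them, time stands still between calls to the robot, and variables do not carry over. Pictures are saved under pics/ and viewed, at most 10 in all, crops included, and the job is handed in when it is done.

Besides the shell and the picture viewer there is one more tool, called as name(argument=value, ...) on one line, values as JSON. move_arm: Moves the arm, as the interface text tells. Its arguments: {"type":"object","properties":{"targets":{"type":"array","items":{"type":"array"}},"squeeze":{"type":"number"}},"required":["targets"]}

```bash
mkdir -p pics; cat > h.py <<'E'
from workcell import env
import numpy as np, cv2
def save(p,n): cv2.imwrite('pics/'+n,p['pixels'][:,:,::-1])
E
python3 - <<'E'
from h import *
s=env.get_state(); print(s)
for c in ['scene','top']:
    p=env.read_camera(c); save(p,c+'1.png'); print(c,p['fovy'],p['cx'],p['cy'],{k:v for k,v in p.items() if k not in('pixels',)}['extrinsics'].round(3).tolist(), [k for k in p])
    for t in ['deck','high_dog','dog_b','board','board_edge','chisel','duct_tape','tin_small','jar_screws','sanding_block']:
        print(t,[(np.round(d['centre'],4).tolist(),round(d['confidence'],2)) for d in env.landmark_of(t,p)][:4])
E
```

```text
{'clock': 0.0, 'joint_pos': array([1.20238507e+00, 3.14044730e-01, 4.49728177e-02, 1.30355456e+00,
       9.68469142e-07, 1.43119427e+00]), 'qvel': array([ 4.46994626e-04, -4.70266200e-06,  2.65503067e-04, -4.26307191e-04,
        7.60235765e-04, -4.98893576e-04]), 'tau': array([ 1.19504821e-03, -4.80623531e+01,  2.98534012e+01,  1.90199038e-02,
        3.15645877e-06,  1.73159987e-05]), 'tcp_pos': array([0.13025078, 0.55954582, 0.2303811 ]), 'orientation': array([-2.30412451e-04,  1.14155151e-01,  9.93462513e-01, -8.85591629e-04]), 'wrist_force': array([-0.45920474, -0.16620847, -0.57753584]), 'ft_torque': array([ 0.01500415,  0.01542428, -0.02841693]), 'grip_force': 0.0, 'finger_gap': 0.08547905750188567}
scene 47.094421220400946 320.4791786789815 202.04284631829722 [[-0.896, -0.445, 0.0, 0.504], [0.333, -0.669, 0.665, -0.204], [-0.295, 0.595, 0.747, -0.969], [0.0, 0.0, 0.0, 1.0]] ['pixels', 'fovy', 'cx', 'cy', 'extrinsics', 'shot']
deck []
high_dog [([0.5344, 0.2887, 0.086], 0.53)]
dog_b [([0.5371, 0.3337, 0.0664], 0.64), ([0.5389, 0.2396, 0.0673], 0.5)]
board [([0.4394, 0.2896, 0
[... 396 characters left out ...]
[0.2989, 0.2638, -0.001], 0.55)]
top 49.8321711903555 316.07629338170034 198.01009242155217 [[-0.03, -0.999, 0.024, 0.061], [0.988, -0.026, 0.149, -0.547], [-0.148, 0.028, 0.989, -0.967], [0.0, 0.0, 0.0, 1.0]] ['pixels', 'fovy', 'cx', 'cy', 'extrinsics', 'shot']
deck []
high_dog [([0.5363, 0.2839, 0.0902], 0.51)]
dog_b [([0.5369, 0.331, 0.0658], 0.6), ([0.5375, 0.2416, 0.0707], 0.49)]
board [([0.4461, 0.284, 0.0589], 0.86)]
board_edge [([0.4988, 0.2838, 0.0769], 0.9)]
chisel [([0.3026, 0.2646, -0.0008], 0.62)]
duct_tape [([0.3484, -0.1556, 0.0], 0.95)]
tin_small [([0.645, 0.0119, -0.0022], 0.96)]
jar_screws [([0.7302, 0.0401, 0.0011], 0.87)]
sanding_block [([0.4557, -0.2227, -0.0011], 0.79)]
```

View pics/scene1.png

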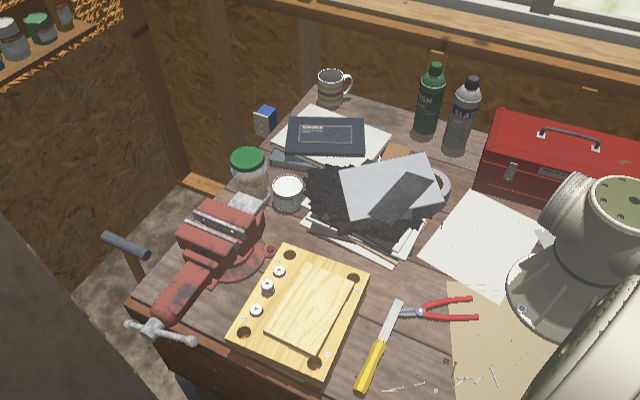

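View pics/top1.png

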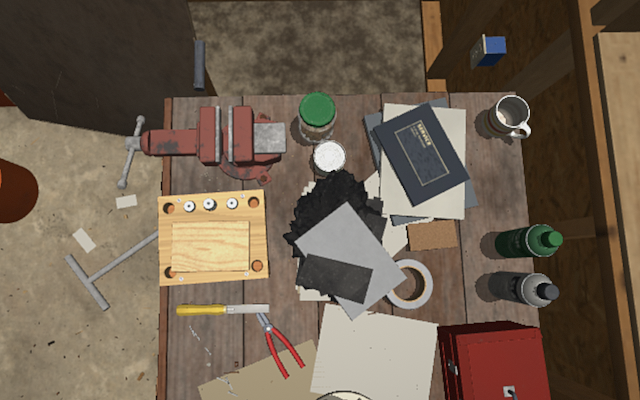

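The scene shows the high dog in the middle hole (about (267,286) in the scene picture, (209,204) in top). The other two dogs are at about (279,271) and (256,310). The board lies on the robot's side of them and the vise is beyond. Next I hover above for a closer look.

move_arm(targets=[[[-50, -26, -10], [0, 0, -0.3], 1], [[-100, -52, -20], [0, 0, -0.6], 1], [[-150, -78, -30], [0, 0, -0.9], 1], [[-200, -104, -40], [0, 0, -1.2], 1], [[-250, -130, -40], [0, 0, -1.31], 1]])

```text
clock: 1.72
tcp_pos: [0.346, 0.3758, 0.2724]
orientation: [0.001, -0.0, 1.0, 0.001]
wrist_force: [0.2, -0.3, -1.1]
finger_gap: 0.0
grip_force: 0.0
```

```bash
cat >> h.py <<'E'
from scipy.spatial.transform import Rotation as Ro
def tool(s): 
    q=s['orientation']; return Ro.from_quat([q[1],q[2],q[3],q[0]]).as_matrix()
def to(s,target):  # shift in tool mm
    return (tool(s).T@(np.array(target)-s['tcp_pos'])*1000).round(1)
E
python3 - <<'E'
from h import *
s=env.get_state(); print(s['clock'],s['tcp_pos'],tool(s).round(3)); print(to(s,[.45,.285,.27]))
p=env.read_camera('wrist'); print(p['mount'].round(3).tolist(),p['fovy']); save(p,'w1.png')
E
```

```text
1.725 [0.34602994 0.37580391 0.27244375] [[-1.    -0.001  0.002]
 [-0.001  1.     0.002]
 [-0.002  0.002 -1.   ]]
[-103.9  -90.9    2.5]
[[0.0, 0.966, 0.259, 0.064], [1.0, -0.0, -0.001, -0.0], [-0.001, 0.259, -0.966, -0.143], [0.0, 0.0, 0.0, 1.0]] 64.8388160248936
```

move_arm(targets=[[[-50, -45, 0], [0, 0, 0], 1], [[-104, -91, 2], [0, 0, 0], 1], [[-104, -91, 2], [0, 0, 0], 1]])

```text
clock: 2.15
tcp_pos: [0.4508, 0.2835, 0.2689]
orientation: [0.0, 0.002, 1.0, -0.0]
wrist_force: [-0.5, 0.7, -0.1]
finger_gap: -0.0
grip_force: 0.0
```

```bash
cat >> h.py <<'E'
def wcam(p,s):
    T=np.eye(4);T[:3,:3]=tool(s);T[:3,3]=s['tcp_pos']; return T@p['mount']
def ray(p,M,uv,z):
    f=200/np.tan(np.radians(p['fovy']/2)); d=M[:3,:3]@np.array([(uv[0]-p['cx'])/f,-(uv[1]-p['cy'])/f,-1]); o=M[:3,3]
    return (o+d*(z-o[2])/d[2])[:2].round(4)
def tops(p): return np.linalg.inv(p['extrinsics'])
E
python3 - <<'E'
from h import *
s=env.get_state(); print(s['clock'],s['tcp_pos'])
p=env.read_camera('wrist'); save(p,'w2.png'); M=wcam(p,s)
import pickle; pickle.dump((p,s),open('w2.pkl','wb'))
for t in ['high_dog','dog_b','board','board_edge','deck']:
    print(t,[(np.round(d['centre'],4).tolist(),round(d['confidence'],2)) for d in env.landmark_of(t,p)][:4])
for t in ['high_dog','dog_b','board','deck']:
    for r in env.regions_of(t,p)[:3]:
        m=r['mask'].astype('uint8'); c=cv2.findContours(m,0,2)[0]
        if not c: continue
        c=max(c,key=cv2.contourArea)
        print(t,round(r['confidence'],2),cv2.minAreaRect(c))
        if t in('board','deck'): print([ray(p,M,b,.076 if t=='board' else .06).tolist() for b in cv2.boxPoints(cv2.minAreaRect(c))])
E
```

```text
2.15 [0.45076983 0.28348403 0.26891834]
high_dog []
dog_b [([0.5338, 0.3373, 0.0689], 0.78), ([0.5439, 0.2389, 0.0645], 0.62)]
board [([0.4383, 0.2838, 0.0578], 0.59)]
board_edge [([0.5004, 0.2819, 0.0792], 0.59)]
deck []
dog_b 0.84 ((365.5, 245.0), (22.45216941833496, 19.28989028930664), 71.56504821777344)
dog_b 0.66 ((284.7000427246094, 248.6000213623047), (17.88854217529297, 21.0190372467041), 26.56505012512207)
board 0.8 ((323.6656494140625, 169.14251708984375), (162.0247344970703, 101.31617736816406), 0.4151795506477356)
[[0.498, 0.1931], [0.3882, 0.2017], [0.3901, 0.3687], [0.5003, 0.3749]]
board 0.66 ((284.3000183105469, 248.4000244140625), (17.88854217529297, 21.913467407226562), 26.56505012512207)
[[0.5407, 0.2238], [0.5166, 0.2361], [0.5265, 0.254], [0.5509, 0.2419]]
deck 0.81 ((322.8811950683594, 181.74310302734375), (172.07763671875, 223.4801788330078), 86.98721313476562)
[[0.3714, 0.1603], [0.3606, 0.3972], [0.5591, 0.4249], [0.5736, 0.1512]]
```

View pics/w2.png

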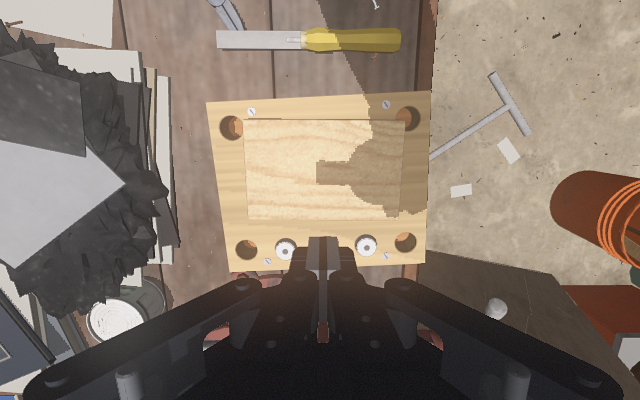

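The wrist picture shows the deck with corners at about (207,102), (432,91), (424,262), (230,270). The board corners are at about (245,119), (405,121), (249,219), and the outer dogs at (285,250) and (366,245). The high dog is hidden by the fingers.

```bash
python3 - <<'E'
from h import *
import pickle
p,s=pickle.load(open('w2.pkl','rb')); M=wcam(p,s)
for n,uv,z in [('dog',(285,249.5),.069),('dog',(366,245.5),.069)]+[('dk',u,.06) for u in [(207,102),(432,91),(424,262),(230,270)]]+[('bd',u,.076) for u in [(245,119),(405,121),(249,219)]]: print(n,ray(p,M,uv,z))
p=env.read_camera('top');M=tops(p); pc=env.read_camera('scene'); Mc=tops(pc)
save({'pixels':cv2.resize(p['pixels'][180:300,140:290],None,fx=5,fy=5,interpolation=2)},'tz.png')
save({'pixels':cv2.resize(pc['pixels'][235:390,220:380],None,fx=3.7,fy=3.7,interpolation=2)},'sz.png')
E
```

```text
dog [0.538  0.2388]
dog [0.5334 0.3339]
dk [0.3717 0.1605]
dk [0.3617 0.3995]
dk [0.5593 0.4066]
dk [0.5689 0.1691]
bd [0.3893 0.2036]
bd [0.3921 0.3688]
bd [0.4978 0.2007]
```

View pics/sz.png

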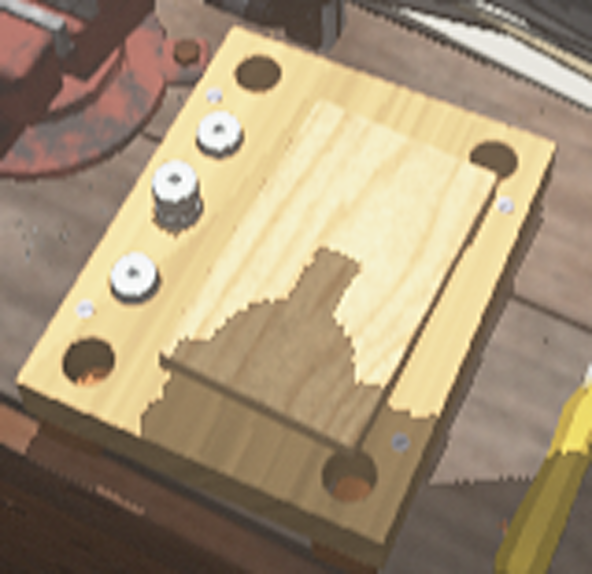

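The scene crop shows the high dog in the middle, at crop (175,181), clear of its neighbours. I'm moving over it with the fingers shut.

move_arm(targets=[[[-45, 2, 30], [0, 0, -0.24], 1], [[-85, 3, 60], [0, 0, -0.24], 1], [[-85, 3, 110], [0, 0, -0.24], 1], [[-85, 3, 150], [0, 0, -0.24], 1], [[-85, 3, 150], [0, 0, -0.24], 1]])

```text
clock: 3.38
tcp_pos: [0.5307, 0.2878, 0.1158]
orientation: [-0.004, -0.021, 1.0, -0.001]
wrist_force: [0.3, -0.1, 0.3]
finger_gap: -0.0003
grip_force: 0.0
```

```bash
python3 - <<'E'
from h import *
s=env.get_state(); print(s['clock'],s['tcp_pos'],tool(s).round(3).tolist(),s['wrist_force'])
print(to(s,[.5365,.287,.1]))
p=env.read_camera('scene'); save({'pixels':cv2.resize(p['pixels'][195:345,200:350],None,fx=4,fy=4,interpolation=2)},'s2.png')
E
```

```text
3.375 [0.53066835 0.28776078 0.11581296] [[-0.999, -0.042, -0.007], [-0.042, 0.999, -0.003], [0.007, -0.002, -1.0]] [ 0.25727178 -0.10678326  0.2517441 ]
[-5.9 -1.  15.8]
```

View pics/s2.png

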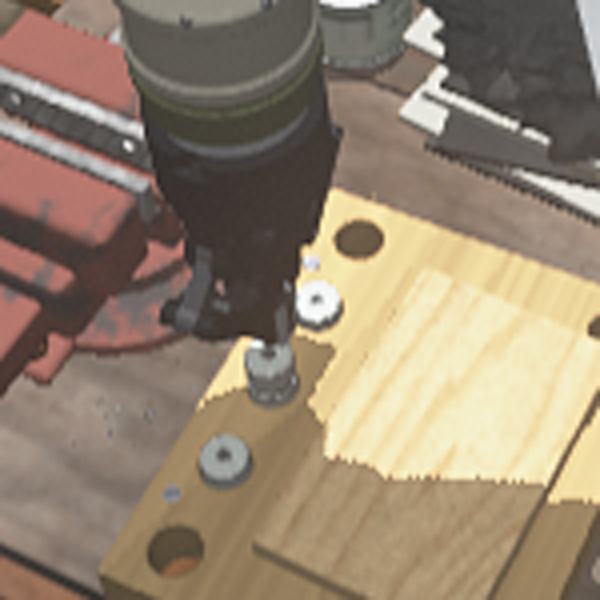

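The picture shows the fingertips right above the dog (crop (268,350)), with the vise clear. Next I centre and descend slowly.

move_arm(targets=[[[-5, -1, 6], [0, 0, 0], 1], [[-5, -1, 12], [0, 0, 0], 1], [[-5, -1, 16], [0, 0, 0], 1], [[-5, -1, 20], [0, 0, 0], 1], [[-5, -1, 23], [0, 0, 0], 1]])

```text
clock: 4.05
tcp_pos: [0.5384, 0.2879, 0.0961]
orientation: [-0.0, -0.021, 1.0, 0.0]
wrist_force: [-0.2, -0.1, 0.1]
finger_gap: 0.0001
grip_force: 0.0
```

move_arm(targets=[[[0, 0, 2], [0, 0, 0], 1], [[0, 0, 4], [0, 0, 0], 1], [[0, 0, 6], [0, 0, 0], 1]])

```text
clock: 4.42
tcp_pos: [0.5385, 0.2879, 0.0903]
orientation: [0.0, -0.021, 1.0, 0.0]
wrist_force: [0.1, -0.2, -0.3]
finger_gap: 0.0
grip_force: 0.0
```

move_arm(targets=[[[0, 0, 2], [0, 0, 0], 1], [[0, 0, 4], [0, 0, 0], 1], [[0, 0, 6], [0, 0, 0], 1]])

```text
clock: 4.8
tcp_pos: [0.5385, 0.288, 0.085]
orientation: [0.0, -0.021, 1.0, 0.0]
wrist_force: [-2.0, -0.5, 6.3]
finger_gap: -0.0
grip_force: 2.7
```

move_arm(targets=[[[0, 0, 2], [0, 0, 0], 1], [[0, 0, 4], [0, 0, 0], 1]])

```text
clock: 5.05
tcp_pos: [0.5385, 0.288, 0.0811]
orientation: [0.0, -0.021, 1.0, 0.0]
wrist_force: [-1.8, -1.6, 5.4]
finger_gap: 0.0002
grip_force: 2.7
```

move_arm(targets=[[[0, 0, 2], [0, 0, 0], 1], [[0, 0, 4], [0, 0, 0], 1], [[0, 0, 6], [0, 0, 0], 1], [[0, 0, 8], [0, 0, 0], 1]])

```text
clock: 5.55
tcp_pos: [0.5385, 0.288, 0.0731]
orientation: [0.0, -0.021, 1.0, 0.0]
wrist_force: [-1.9, -0.3, 6.1]
finger_gap: 0.0002
grip_force: 2.7
```

move_arm(targets=[[[0, 0, 1.5], [0, 0, 0], 1], [[0, 0, 3], [0, 0, 0], 1], [[0, 0, 3], [0, 0, 0], 1]])

```text
clock: 5.92
tcp_pos: [0.5385, 0.288, 0.0699]
orientation: [0.0, -0.021, 1.0, 0.0]
wrist_force: [-1.7, -1.0, 5.3]
finger_gap: 0.0001
grip_force: 2.5
```

The dog is at about 70 mm. Now up, back and opening.

move_arm(targets=[[[0, 0, -8], [0, 0, 0], 1], [[0, 0, -50], [0, 0, 0], 1], [[40, 0, -100], [0, 0, 0], 0], [[100, -2, -110], [0, 0, 0], -1], [[160, -4, -110], [0, 0, 0], -1]])

```text
clock: 6.55
tcp_pos: [0.3784, 0.2776, 0.181]
orientation: [0.002, -0.021, 1.0, 0.001]
wrist_force: [-0.6, 0.0, 0.4]
finger_gap: 0.0546
grip_force: 0.0
```

```bash
python3 - <<'E'
from h import *
s=env.get_state(); print(s['clock'],s['tcp_pos'],s['finger_gap'])
a=np.radians(2.4); X=np.array([np.cos(a),np.sin(a),0]);c=np.array([.4645,.284,0])
print(to(s,c-X*.108+[0,0,.12]))
for n in ['scene','top','wrist']:
    s=env.get_state(); p=env.read_camera(n)
    for t in ['high_dog','dog_b','board','board_edge']:
        print(n,t,[(np.round(d['centre'],4).tolist(),round(d['confidence'],2)) for d in env.landmark_of(t,p)][:3])
    if n!='wrist': save({'pixels':cv2.resize(p['pixels'][235:390,220:380] if n=='scene' else p['pixels'][180:300,140:290],None,fx=3.7,fy=3.7,interpolation=2)},n+'3.png')
    else: save(p,'w3.png')
E
```

```text
6.55 [0.3784039  0.2775503  0.18097827] 0.05457153521248725
[21.9  2.7 60.9]
scene high_dog [([0.5372, 0.285, 0.0669], 0.5)]
scene dog_b [([0.5359, 0.3341, 0.0685], 0.46), ([0.5392, 0.238, 0.0683], 0.4)]
scene board [([0.4379, 0.2889, 0.0586], 0.55), ([0.5376, 0.3302, 0.0677], 0.42)]
scene board_edge [([0.4979, 0.287, 0.0731], 0.62)]
top high_dog [([0.5389, 0.2841, 0.0671], 0.6)]
top dog_b [([0.5383, 0.2398, 0.0686], 0.61), ([0.5364, 0.329, 0.0675], 0.53), ([0.732, 0.0394, -0.0019], 0.33)]
top board [([0.4472, 0.28, 0.062], 0.79)]
top board_edge [([0.4999, 0.2836, 0.0726], 0.73)]
wrist high_dog []
wrist dog_b []
wrist board [([0.4406, 0.2875, 0.0582], 0.66)]
wrist board_edge [([0.5028, 0.2794, 0.0807], 0.56)]
```

View pics/scene3.png

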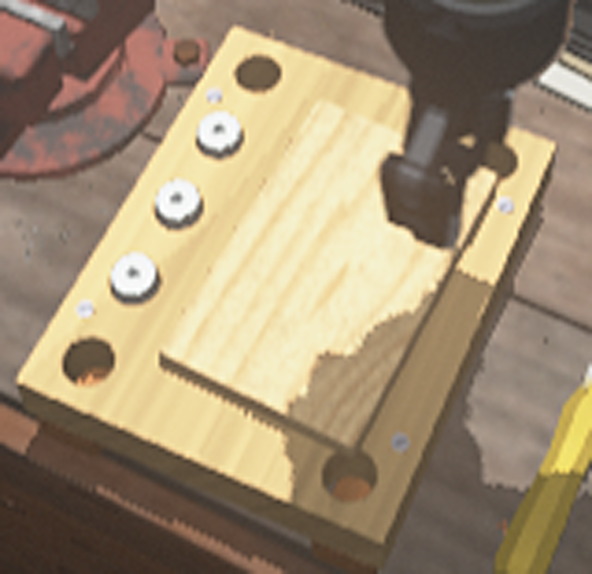

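The picture shows the three dogs level (crop (219,133), (178,202), (134,277)). Next I go down in front of the board's near edge with the fingers open.

move_arm(targets=[[[26, 3, 20], [0, 0, 0], -1], [[26, 3, 50], [0, 0, 0], -1], [[26, 3, 90], [0, 0, 0], -1], [[26, 3, 105], [0, 0, 0], -1], [[26, 3, 105], [0, 0, 0], -1]])

```text
clock: 7.92
tcp_pos: [0.3516, 0.2786, 0.0732]
orientation: [-0.001, -0.021, 1.0, -0.001]
wrist_force: [0.0, -0.1, -0.1]
finger_gap: 0.0854
grip_force: 0.0
```

```bash
python3 - <<'E'
from h import *
s=env.get_state(); print(s['clock'],s['tcp_pos'],s['finger_gap'],s['wrist_force'],tool(s).round(3).tolist())
a=np.radians(2.4); X=np.array([np.cos(a),np.sin(a),0]);c=np.array([.4645,.284,0])
print(to(s,c-X*.108+[0,0,.055]))
p=env.read_camera('wrist'); save(p,'w4.png')
E
```

```text
7.925 [0.35163723 0.27859626 0.07317765] 0.08537428797607446 [ 0.04425962 -0.1008235  -0.06227812] [[-0.999, -0.042, -0.003], [-0.042, 0.999, -0.001], [0.003, -0.001, -1.0]]
[-5.   0.7 18.2]
```

View pics/w4.png

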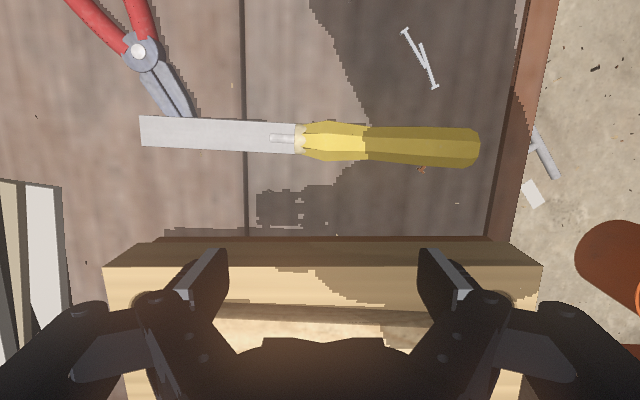

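move_arm(targets=[[[0, 0.7, 10], [0, 0, 0], -1], [[-4, 0.7, 18], [0, 0, 0], -1], [[-8, 0.7, 18], [0, 0, 0], -1], [[-14, 0.7, 18], [0, 0, 0], -1], [[-18, 0.7, 18], [0, 0, 0], -1]])

```text
clock: 8.6
tcp_pos: [0.3715, 0.2808, 0.0566]
orientation: [0.0, -0.021, 1.0, 0.0]
wrist_force: [-0.2, -0.0, 0.2]
finger_gap: 0.0855
grip_force: 0.0
```

move_arm(targets=[[[-2, 0, 0], [0, 0, 0], -1], [[-4, 0, 0], [0, 0, 0], -1], [[-6, 0, 0], [0, 0, 0], -1], [[-8, 0, 0], [0, 0, 0], -1], [[-10, 0, 0], [0, 0, 0], -1]])

```text
clock: 9.22
tcp_pos: [0.3806, 0.281, 0.0563]
orientation: [-0.0, -0.021, 1.0, -0.0]
wrist_force: [-0.7, 0.5, 0.4]
finger_gap: 0.0853
grip_force: 0.5
```

move_arm(targets=[[[-2, 0, 0], [0, 0, 0], -1], [[-4, 0, 0], [0, 0, 0], -1], [[-6, 0, 0], [0, 0, 0], -1], [[-8, 0, 0], [0, 0, 0], -1], [[-10, 0, 0], [0, 0, 0], -1]])

```text
clock: 9.85
tcp_pos: [0.3907, 0.2815, 0.0563]
orientation: [0.0, -0.021, 1.0, 0.0]
wrist_force: [-0.4, -0.0, -0.6]
finger_gap: 0.0851
grip_force: 0.4
```

```bash
python3 - <<'E'
from h import *
for n in ['scene','top']:
    p=env.read_camera(n)
    for t in ['board','board_edge']:
        print(n,t,[(np.round(d['centre'],4).tolist(),round(d['confidence'],2)) for d in env.landmark_of(t,p)][:2])
E
```

```text
scene board [([0.4539, 0.2892, 0.0582], 0.77)]
scene board_edge [([0.5152, 0.2949, 0.0741], 0.94)]
top board [([0.461, 0.2873, 0.0629], 0.78)]
top board_edge [([0.5145, 0.2896, 0.0746], 0.81)]
```

move_arm(targets=[[[-1.5, 0, 0], [0, 0, 0], -1], [[-3, 0, 0], [0, 0, 0], -1], [[-4.5, 0, 0], [0, 0, 0], -1], [[-6, 0, 0], [0, 0, 0], -1]])

```text
clock: 10.65
tcp_pos: [0.3966, 0.2817, 0.0563]
orientation: [-0.0, -0.021, 1.0, 0.0]
wrist_force: [-1.4, 0.2, 1.0]
finger_gap: 0.0853
grip_force: 0.8
```

move_arm(targets=[[[-1, 0, 0], [0, 0, 0], -1], [[-2, 0, 0], [0, 0, 0], -1]])

```text
clock: 10.9
tcp_pos: [0.3986, 0.2818, 0.0563]
orientation: [-0.0, -0.021, 1.0, 0.0]
wrist_force: [-0.7, -0.6, 0.8]
finger_gap: 0.0854
grip_force: 0.8
```

move_arm(targets=[[[-1, 0, 0], [0, 0, 0], -1], [[-2, 0, 0], [0, 0, 0], -1]])

```text
clock: 11.15
tcp_pos: [0.4006, 0.2818, 0.0563]
orientation: [-0.0, -0.021, 1.0, 0.0]
wrist_force: [-2.5, -0.6, 1.3]
finger_gap: 0.0857
grip_force: 0.7
```

move_arm(targets=[[[-0.7, 0, 0], [0, 0, 0], -1], [[-1.4, 0, 0], [0, 0, 0], -1]])

```text
clock: 11.4
tcp_pos: [0.402, 0.2819, 0.0563]
orientation: [0.0, -0.021, 1.0, 0.0]
wrist_force: [-2.0, 0.4, 0.6]
finger_gap: 0.0856
grip_force: 0.7
```

move_arm(targets=[[[-0.7, 0, 0], [0, 0, 0], -1]])

```text
clock: 11.52
tcp_pos: [0.4027, 0.282, 0.0563]
orientation: [0.0, -0.021, 1.0, 0.0]
wrist_force: [-1.4, -1.0, 0.7]
finger_gap: 0.0853
grip_force: 0.7
```

move_arm(targets=[[[-0.7, 0, 0], [0, 0, 0], -1]])

```text
clock: 11.65
tcp_pos: [0.4034, 0.282, 0.0563]
orientation: [0.0, -0.021, 1.0, 0.0]
wrist_force: [-1.6, 0.5, 0.5]
finger_gap: 0.0853
grip_force: 0.7
```

move_arm(targets=[[[-0.7, 0, 0], [0, 0, 0], -1]])

```text
clock: 11.78
tcp_pos: [0.4036, 0.282, 0.0563]
orientation: [-0.001, -0.021, 1.0, 0.0]
wrist_force: [-4.9, -0.3, 2.5]
finger_gap: 0.0854
grip_force: 2.1
```

move_arm(targets=[[[-0.5, 0, 0], [0, 0, 0], -1]])

```text
clock: 11.9
tcp_pos: [0.4036, 0.2819, 0.0562]
orientation: [-0.001, -0.021, 1.0, 0.0]
wrist_force: [-5.4, -0.2, 4.4]
finger_gap: 0.0855
grip_force: 3.0
```

The advance stopped at x = 0.4036, where seating was expected. Now I draw back and check.

move_arm(targets=[[[4, 0, 0], [0, 0, 0], -1], [[20, 0, 0], [0, 0, 0], -1], [[38, 0, -10], [0, 0, 0], -1], [[48, 0, -60], [0, 0, 0], -1], [[48, 0, -120], [0, 0, 0], -1]])

```text
clock: 12.52
tcp_pos: [0.3536, 0.2793, 0.1771]
orientation: [-0.001, -0.021, 1.0, -0.001]
wrist_force: [1.6, 0.2, -0.4]
finger_gap: 0.0851
grip_force: 0.0
```

move_arm(targets=[[[20, 0, -50], [0, 0, 0], -1], [[20, 0, -80], [0, 0, 0], -1], [[20, 0, -80], [0, 0, 0], -1]])

```text
clock: 12.9
tcp_pos: [0.3368, 0.2799, 0.2594]
orientation: [0.003, -0.021, 1.0, 0.001]
wrist_force: [-0.3, 0.4, -0.0]
finger_gap: 0.0854
grip_force: 0.0
```

```bash
python3 - <<'E'
from h import *
s=env.get_state(); print(s['clock'],s['tcp_pos'],s['wrist_force'])
for n in ['scene','top','wrist']:
    p=env.read_camera(n); M=wcam(p,s) if n=='wrist' else tops(p)
    for t in ['high_dog','dog_b','board','board_edge']:
        print(n,t,[(np.round(d['centre'],4).tolist(),round(d['confidence'],2)) for d in env.landmark_of(t,p)][:2])
    for r in env.regions_of('board',p)[:1]:
        m=r['mask'].astype('uint8'); c=max(cv2.findContours(m,0,2)[0],key=cv2.contourArea)[:,0]
        P=np.array([ray(p,M,u,.076) for u in c.astype(float)],'float32'); print(cv2.minAreaRect(P))
    if n!='wrist': save({'pixels':cv2.resize(p['pixels'][235:390,220:380] if n=='scene' else p['pixels'][180:300,140:290],None,fx=3.7,fy=3.7,interpolation=2)},n+'5.png')
    else: save(p,'w5.png')
E
```

```text
12.9 [0.33683344 0.27988405 0.25944246] [-0.28223667  0.40428452 -0.0253795 ]
scene high_dog [([0.5363, 0.2905, 0.0665], 0.57)]
scene dog_b [([0.535, 0.3325, 0.0682], 0.52), ([0.537, 0.2386, 0.0675], 0.46)]
scene board [([0.4666, 0.2917, 0.0553], 0.59)]
scene board_edge [([0.5225, 0.2925, 0.0757], 0.93)]
((0.4676627814769745, 0.29172515869140625), (0.11429821699857712, 0.17523391544818878), 2.5649852752685547)
top high_dog [([0.5365, 0.2841, 0.0728], 0.45)]
top dog_b [([0.5375, 0.2892, 0.0718], 0.64), ([0.5399, 0.2408, 0.0697], 0.61)]
top board [([0.4732, 0.2837, 0.0615], 0.65)]
top board_edge [([0.5265, 0.2911, 0.0728], 0.87)]
((0.468696266412735, 0.2869805097579956), (0.1130659282207489, 0.17324641346931458), 3.25260591506958)
wrist high_dog [([0.5379, 0.2878, 0.0735], 0.49)]
wrist dog_b [([0.5423, 0.2396, 0.0679], 0.42), ([0.5329, 0.3358, 0.067], 0.41)]
wrist board [([0.4632, 0.2901, 0.0617], 0.64)]
wrist board_edge [([0.5254, 0.2881, 0.0785], 0.89)]
```

View pics/scene5.png

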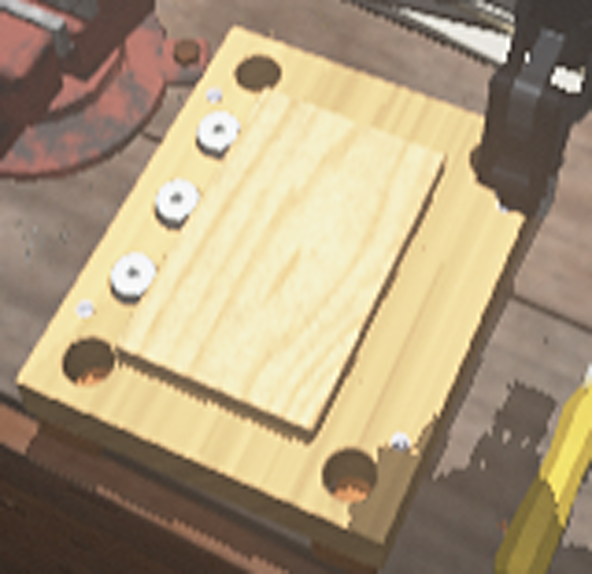

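View pics/w5.png

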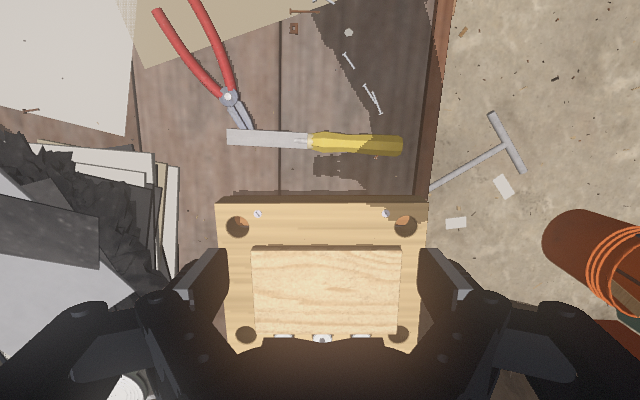

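The pictures show the board's long edge against all three dogs (scene crop, line from (265,95) to (120,345)). The board is square with the planing board, the dogs are level, and the gripper is clear. I'm handing in.

```bash
python3 -c "
from workcell import env
print(env.hand_in())"
```

```text
the job is handed in; nothing more can be done
None
```

I pressed the middle bench dog down about level with the other two, pushed the board up against all three dogs, drew the arm back clear and handed the job in at about 13 s; the hand-in gave no verdict.

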